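# Load the specimen rack and clamp it

## Task

Get the rack ready for the microscope: swing its hinged clamp well open, then stand every specimen mount (those in the partitioned carton and the one that may be on the desk) in a well of its own. While the clamp is still open, feel that each mount is pressed fully home in its well, and only then close the clamp flat over them. Leave the brown bottle in the carton and everything else on the desk where it is.

Things in the scene. Friction and masses are not known exactly. Their poses are not given: they have to be found in the camera images.
- rack: fixed aluminium block 110 x 280 x 60 mm (x, y, z) with four round wells in a row along y at x = 0. Origin at the centre of its underside; x points from the handle side to the hinge side. Grey end plates out to y = +-155 mm; hinge brackets at y = +-148 mm, x = 70 to 110 mm stand 155 mm high. A fully home mount's underside is 15 mm above the rack's underside, its cap top at 129 mm
- clamp (a joint): clamp angle, rad: 0 = closed, level; grows as the handle swings up and away from the robot's side; 1.8 = fully open, past upright. Hinge line parallel to the rack's y at x = 95, z = 140 mm in its frame. Stiff hinge: stays where left, 2 to 6 N at the handle moves it. Closed, its 55 mm wide steel bar lies 1.5 mm above the caps of fully home mounts and does not close over one that stands too high
- clamp_handle (a point): middle of the clamp's black handle: round bar 14 mm thick, 150 mm long, parallel to the rack's y, 167 mm from the hinge line in the clamp's plane (closed: 140 mm above the desk, 72 mm in front of the well row). Its supporting arms are 65 mm either side of the middle; 37 mm free gap between bar and clamp plate
- well0 (a point): mouth centre of the well at y = -102 mm of the rack, 60 mm above the desk. All wells: 60 mm wide, 2 mm lead-in. A well's floor is an ejector pad that slides stiffly: it starts 0 to 14 mm up, differently in each well, and stays where left. A mount's weight does not move it; pushing a standing mount down with about 5 N (8 N with its weight) slides it to its hard stop: then the mount is fully home
- well1 (a point): the same, well at y = -34 mm
- well2 (a point): the same, well at y = +34 mm
- well3 (a point): the same, well at y = +102 mm
- carton: fixed open cardboard carton 196 x 196 mm and 105 mm high, walls and dividers 4 mm, floor about 4 mm, divided into 2 x 2 cells about 92 mm wide whose centres lie at x, y = +-48 mm. Dividers are as high as the walls. Origin at the centre of the underside, axes along its sides.
- mount_a: specimen mount (this one, if present, stands in a cell of the carton, its cap sticking out about 13 mm), 114 mm tall: plain aluminium base 56 mm in diameter, 45 mm high, foot chamfered 5 mm; dark 22 mm neck; black grip cap 30 mm in diameter from 84 to 114 mm above the underside. About 0.35 kg, bottom-heavy. Origin at the centre of the underside, z up. None also when absent in this run
- mount_b: specimen mount (this one, if present, stands in a cell of the carton), 114 mm tall: plain aluminium base 56 mm in diameter, 45 mm high, foot chamfered 5 mm; dark 22 mm neck; black grip cap 30 mm in diameter from 84 to 114 mm above the underside. About 0.35 kg, bottom-heavy. Origin at the centre of the underside, z up. None also when absent in this run
- mount_c: specimen mount (this one, if present, stands in a cell of the carton), 114 mm tall: plain aluminium base 56 mm in diameter, 45 mm high, foot chamfered 5 mm; dark 22 mm neck; black grip cap 30 mm in diameter from 84 to 114 mm above the underside. About 0.35 kg, bottom-heavy. Origin at the centre of the underside, z up. None also when absent in this run
- mount_d: specimen mount (this one, if present, stands on the desk between carton and rack), 114 mm tall: plain aluminium base 56 mm in diameter, 45 mm high, foot chamfered 5 mm; dark 22 mm neck; black grip cap 30 mm in diameter from 84 to 114 mm above the underside. About 0.35 kg, bottom-heavy. Origin at the centre of the underside, z up. None also when absent in this run
- reagent: brown glass bottle with a white cap, 60 mm in diameter, 110 mm tall, in a cell of the carton; not a mount, stays there. Origin at the centre of its underside
- mug: white mug on the desk, 80 mm wide, 95 mm tall; bystander, stays where it is
- tape: roll of clear tape lying on the desk, 90 mm wide, 25 mm high; bystander
- stapler: stapler on the desk, 140 mm long, 47 mm high; bystander
- loupe: small black loupe standing on the desk, 42 mm wide, 46 mm tall; bystander
- ink_pad: grey ink pad box on the desk, 110 x 70 x 22 mm; bystander
Things that resemble listed ones, but are neither listed nor needed, are in the scene too. What is shaped like the mount_b but yellow is not meant.

How it is judged:
By the outcome, as a careful person would: the job done as asked, in the order asked, and still so for the second after the job is handed in, with the robot touching nothing.
Of mount_a, mount_b, mount_c, mount_d only 3 to 4 are there at a start; the rules pass over those that are not, and their reading is None.
At some moment in a run one of mount_d may be knocked a few centimetres aside while the robot is not near it.
It also fails if it takes over 210 s, if anything falls off the work surface, if the arm or the gripper's body presses on something with over 40 N, if the wrist force passes 120 N, or if a joint passes its speed limit or range.

## Robot

A 6-joint arm with a two-finger parallel gripper is mounted at the origin on the work surface. World frame = base frame: x ahead of the robot, y to its left, z up, the work surface at z = 0. Lengths are in m, angles in rad, forces in N, time in s.
With the tool pointing down it reaches from about 0.35 to 0.775 m from the base axis. Payload 5.5 kg.
Tool frame: the origin (TCP) lies midway between the tips of the shut fingers; the grasp point (between the pads) lies 19 mm behind it; z points along the fingers, y is the direction in which the jaws open and shut (so a half turn about z gives the same grasp; the last joint's range is limited). The gripper opens to 85 mm and grips with 20 to 120 N. Pads are 22 mm wide; open, the fingers measure 114 mm over their backs; the gripper's body (76 mm by 85 mm) begins 54 mm behind the grasp point. The pads swing forward as they close: fully open they stand 13 mm farther back than shut.
Start: joints at [1.08, 0.313, 0.046, 1.304, 0, 1.431], TCP at [0.198, 0.54, 0.231] pointing down, gripper open.
Joint ranges: [-2.76, 2.76], [-0.86, 1.69], [-1.03, 1.26], [-2.2, 2.34], [-1.47, 1.5], [-3.14, 3.14]. Speed limits (rad/s): [2.57, 2.57, 3.14, 3.14, 3.14, 3.14].

## Interface

Orientations are given as a unit quaternion [w, x, y, z].
In Python, from workcell import env gives the robot as it stands.
- The arm moves only by the shell command python3 -m creep 'ROWS' [OPENING] [FORCE]. ROWS is JSON, a list of rows, each a list of 6 numbers: the shift along the tool's x, y, z in m, then the turn, a rotation vector about the tool's x, y, z in degrees. A call has exactly 8 rows; each row is the pose to reach, as a shift and turn from the pose commanded when the call began, along the tool's axes at that moment; what a row does not reach only later rows make up. A row lasts 1/10 s, in which the tool goes at most 50 mm and 8.59 degrees, less where a joint would pass 70% of its speed; a pose out of reach is approached as far as the arm can. A call with a gripper value outside its range is refused whole. OPENING is the finger opening in m, from 0 to 0.0854, set as the call begins (- or left out, the last holds). The fingers move at their own pace and stop on an object; FORCE is the grip in N (left out, the last holds). Time passes only in rows, so rows that repeat a pose let the fingers close, or fill a call up. It gives the time, the measured TCP pose, the force and the opening at its end, in the units of the state.
- env.get_state(): the state, without advancing time (a new reading comes with each control period).
- env.read_camera(name): name is "side" or "top" or "wrist"; returns (picture, depth): 420x560x3 uint8, blue, green, red; 420x560 float32, m along the optical axis (not along the pixel's ray), 0 where there is no reading.
- env.camera_params(name): a dict with "fx", "fy", "cx", "cy" (pixels), "position" and "orientation" of the camera in the world. Camera axes: x right, y up, looking along -z (the intrinsics and any distortion apply to the point x, -y, -z); pixel columns grow to the right and rows downward; lengths in m; the calibration is good to about 2 mm. A picture is of the moment at which its call begins: read the wrist's pose just before it. camera_params takes no time and is no camera call; for the wrist camera it gives the pose at the moment of the call.
- env.hand_in(): hands the job in, once; it reports no verdict.
The state is a dict: "clock": time; "joint_pos": joint angles; "qvel": joint speeds; "tau": joint torques, N m; "tcp_pos": TCP position; "orientation": TCP orientation; "wrist_force": force on the tool from outside, world axes, zero at the start; "ft_torque": the same for the moment, N m; "finger_gap": finger opening in m.
Only numpy, scipy, OpenCV 4.12 (cv2) and the standard library are available. Lean on these libraries where they do the work, as an engineer would, in place of code of your own. Each camera call takes 0.05 s, during which the arm holds its last target. There are 200 camera calls.

## Working session

There is one attempt and no reset: what is moved stays moved. The work goes in short steps, Python scripts to look and compute and a shell command to move; the robot and the scene stay as the last step left them, time stands still between calls to the robot, and variables do not carry over. Pictures are saved under pics/ and viewed, about 12 in all and at most 16, crops included, and the job is handed in when it is done.

```bash
ls; mkdir -p pics; cat > h.py <<'E'
import numpy as np, cv2
from workcell import env
from scipy.spatial.transform import Rotation as R
def rot(q): return R.from_quat([q[1],q[2],q[3],q[0]])
def cast(p,u,v,z):
    d=np.array([(u-p['cx'])/p['fx'],-(v-p['cy'])/p['fy'],-1.])
    d=rot(p['orientation']).apply(d); o=np.array(p['position'])
    return o+d*(z-o[2])/d[2]
def pt(p,u,v,dep):
    d=np.array([(u-p['cx'])/p['fx'],-(v-p['cy'])/p['fy'],-1.])*dep
    return np.array(p['position'])+rot(p['orientation']).apply(d)
def shot(n,f):
    p=env.camera_params(n); im,d=env.read_camera(n); cv2.imwrite('pics/'+f+'.png',im); np.save('pics/'+f+'.npy',d); return p,im,d
def togo(x,y,z):
    "shift in tool axes to reach world xyz"
    s=env.get_state(); return rot(s['orientation']).inv().apply(np.array([x,y,z])-s['tcp_pos'])
E
python3 - <<'E'
from h import *
import pickle
P={}
for n in('top','side'):
    p,im,d=shot(n,n+'0'); P[n]=p; print(n,p)
pickle.dump(P,open('P.pkl','wb'))
print(env.get_state())
E
```

```text
pics
top {'fx': 405.0003791300415, 'fy': 405.0003791300415, 'cx': 275.376582780186, 'cy': 209.28017803928194, 'position': array([ 0.28784363, -0.00301914,  1.22738914]), 'orientation': array([ 0.71199527,  0.05761188, -0.05677304, -0.69751017])}
side {'fx': 406.317805227805, 'fy': 406.317805227805, 'cx': 280.9420916779637, 'cy': 211.53039215994454, 'position': array([ 0.44409386, -0.75720382,  0.9728332 ]), 'orientation': array([ 0.9329148 ,  0.35874029, -0.014805  , -0.02749904])}
{'clock': 0.1, 'joint_pos': array([ 1.08038135e+00,  3.13938912e-01,  4.51072369e-02,  1.30360676e+00,
       -4.29428772e-06,  1.43121724e+00]), 'qvel': array([ 0.00064868, -0.00063237,  0.00244162,  0.00151515, -0.00114227,
       -0.00116285]), 'tau': array([ 3.49752743e-03, -4.81723845e+01,  2.99244887e+01,  1.26970850e-02,
       -8.86876433e-05,  6.96909495e-06]), 'tcp_pos': array([0.19740212, 0.53957291, 0.23049629]), 'orientation': array([-2.52332271e-04,  1.74519620e-01,  9.84653354e-01, -7.81321246e-04]), 'wrist_force': array([ 0.1507501 , -0.16713377, -0.21593576]), 'ft_torque': array([ 0.01429565, -0.00480029,  0.01882552]), 'finger_gap': 0.0856053252392736}
```

View pics/top0.png

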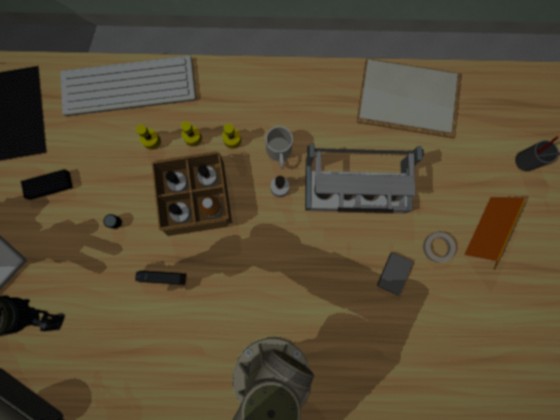

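View pics/side0.png

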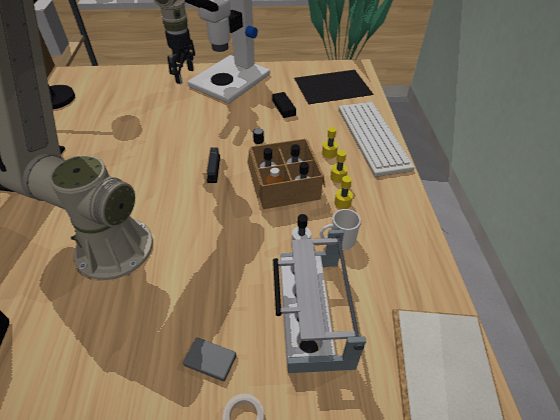

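Top view: carton around (192,193), with dark caps at about (173,178), (207,175) and (178,211). The bottle's white cap is at (208,203). The desk mount is at (280,184), and the rack is centred near (360,185) with its handle on the near side at about (352,210). The yellow lookalikes at (148,137), (191,133) and (231,135) are not meant. The loupe (112,221) is black and also not a mount. A brightened close crop should confirm this choice.

```bash
python3 - <<'E'
import cv2,numpy as np
im=cv2.imread('pics/top0.png')
c=im[130:240,140:440]
c=(255*(c/255.)**0.5).astype('uint8')
cv2.imwrite('pics/crop0.png',cv2.resize(c,None,fx=2.66,fy=2.66,interpolation=cv2.INTER_CUBIC))
im=cv2.imread('pics/side0.png')
c=im[130:375,230:380]
c=(255*(c/255.)**0.6).astype('uint8')
cv2.imwrite('pics/crop1.png',cv2.resize(c,None,fx=2.4,fy=2.4,interpolation=cv2.INTER_CUBIC))
E
```

```text
(no output)
```

View pics/crop0.png

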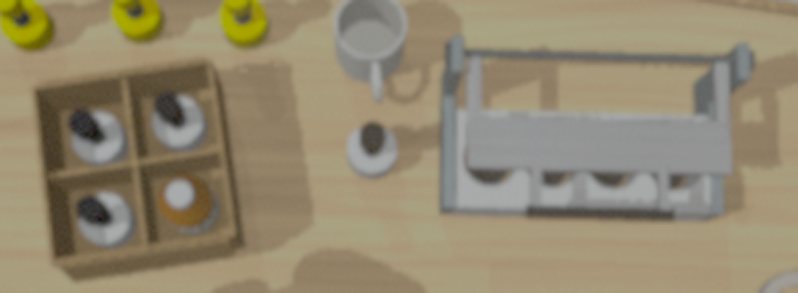

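View pics/crop1.png

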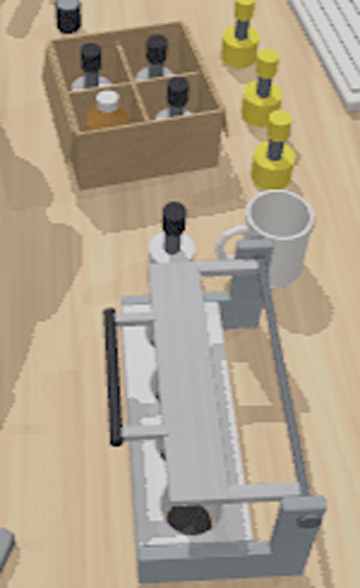

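Crop: the three carton mounts have black caps and aluminium bases, the bottle is brown with a white cap, and one mount stands on the desk below the mug. So all four mounts are present. The clamp is closed, with its handle on the robot side. Next I measure positions from depth.

```bash
python3 - <<'E'
from h import *
import pickle
P=pickle.load(open('P.pkl','rb'))
for n in('top','side'):
    p=P[n]; im=cv2.imread(f'pics/{n}0.png'); d=np.load(f'pics/{n}0.npy')
    v,u=np.mgrid[0:420,0:560]
    ray=np.stack([(u-p['cx'])/p['fx'],-(v-p['cy'])/p['fy'],-np.ones_like(u,float)],-1)*d[...,None]
    X=(rot(p['orientation']).apply(ray.reshape(-1,3))+p['position']).reshape(420,560,3)
    np.save(f'pics/{n}X.npy',X)
    hs=im.max(2)
    m=(hs<75)&(X[...,2]>.085)&(X[...,2]<.16)&(X[...,0]>.3)&(X[...,0]<.85)&(abs(X[...,1])<.5)&(d>0)
    k,l,st,c=cv2.connectedComponentsWithStats(m.astype('uint8'))
    print(n)
    for i in range(1,k):
        if st[i,4]>8:
            q=X[l==i]; t=q[q[:,2]>np.percentile(q[:,2],90)-.006]
            print(c[i].round(),st[i,4],'top mean',t.mean(0).round(4),'range',q.min(0).round(3),q.max(0).round(3))
    z=X[...,2]; roi=(X[...,0]>.3)&(X[...,0]<.85)&(X[...,1]<0)&(X[...,1]>-.5)&(d>0)
    for lo,hi in((.053,.067),(.135,.15),(.15,.165)):
        q=X[roi&(z>lo)&(z<hi)]
        if len(q)>10:
            r=cv2.minAreaRect((q[:,:2]*1000).astype(np.float32)); print(lo,hi,len(q),r, cv2.boxPoints(r).round().tolist(), q[:,2].mean())
E
```

```text
top
[189. 131.] 30 top mean [0.6986 0.2557 0.1073] range [0.693 0.249 0.087] [0.709 0.268 0.114]
[145. 133.] 37 top mean [0.6873 0.3841 0.1088] range [0.68  0.376 0.086] [0.703 0.393 0.112]
[276. 128.] 10 top mean [7.153e-01 4.000e-04 9.070e-02] range [ 0.711 -0.011  0.087] [0.717 0.015 0.097]
[231. 133.] 23 top mean [0.6922 0.134  0.1064] range [0.689 0.126 0.085] [0.703 0.145 0.113]
[367. 153.] 651 top mean [ 0.6283 -0.2455  0.1542] range [ 0.571 -0.406  0.09 ] [ 0.648 -0.083  0.16 ]
[191. 195.] 967 top mean [0.5059 0.2257 0.1045] range [0.402 0.132 0.085] [0.633 0.355 0.112]
[203. 170.] 111 top mean [0.5782 0.2077 0.1185] range [0.564 0.193 0.092] [0.593 0.221 0.124]
[171. 177.] 113 top mean [0.5581 0.2972 0.1183] range [0.543 0.282 0.087] [0.573 0.31  0.123]
[280. 181.] 102 top mean [ 0.5526 -0.01    0.1144] range [ 0.538 -0.023  0.086] [0.566 0.003 0.119]
[321. 192.] 28 top mean [ 0.5141 -0.1297  0.1414] range [ 0.513 -0.157  0.133] [ 0.531 -0.108  0.145]
[358. 194.] 48 top mean [ 0.5117 -0.2305  0.1429] range [ 0.5   -0.282  0.131] [ 0.514 -0.183  0.149]
[386. 195.] 9 top mean 
[... 2851 characters left out ...]
353. 349.] 239 top mean [ 0.6325 -0.4007  0.1487] range [ 0.612 -0.406  0.085] [ 0.651 -0.392  0.154]
0.053 0.067 2491 ((579.2841796875, -194.257568359375), (431.6880798339844, 213.1304168701172), 79.70645141601562) [[436.0, -388.0], [646.0, -426.0], [723.0, -1.0], [513.0, 37.0]] 0.06022089419634756
0.135 0.15 3779 ((557.638427734375, -243.9553680419922), (323.0748596191406, 187.13934326171875), 89.6172103881836) [[463.0, -405.0], [650.0, -406.0], [652.0, -83.0], [465.0, -82.0]] 0.1435251033014873
0.15 0.165 232 ((560.5859375, -243.0199737548828), (322.37213134765625, 183.4062957763672), 89.65180969238281) [[468.0, -404.0], [651.0, -405.0], [653.0, -82.0], [470.0, -81.0]] 0.15417829541166017
```

Positions (mean of the two views):
- **Rack:** origin about (0.542, -0.244), yaw near 0. Handle at (0.470, -0.244, 0.140), hinge at x = 0.637.
- **Carton mounts:** (0.560, 0.296), (0.580, 0.207) and (0.468, 0.284), cap tops at 0.118 as expected.
- **Desk mount:** (0.555, -0.010), cap top 0.114.

The clamp comes first. I lift, turn the jaws along x and go above the handle.

```bash
python3 -m creep '[[-0.038,-0.031,-0.03,0,0,8.59],[-0.076,-0.062,-0.06,0,0,17.2],[-0.114,-0.094,-0.06,0,0,25.8],[-0.152,-0.125,-0.06,0,0,34.4],[-0.19,-0.156,-0.06,0,0,43],[-0.23,-0.19,-0.06,0,0,51.5],[-0.27,-0.22,-0.06,0,0,60],[-0.305,-0.25,-0.06,0,0,68.7]]' 0.045 30
python3 -c "
from h import *
s=env.get_state();print(s['joint_pos'].round(3),rot(s['orientation']).as_matrix().round(3),togo(.47,-.244,.20))"
```

```text
clock: 0.9
tcp_pos: [0.3939, 0.2068, 0.2911]
orientation: [-0.0, 0.701, 0.713, 0.0]
wrist_force: [0.9, -0.0, 0.3]
finger_gap: 0.0447
[ 0.303  0.048 -0.134  1.389  0.     1.857] [[-0.017  1.     0.   ]
 [ 1.     0.017  0.   ]
 [ 0.     0.    -1.   ]] [-0.45204817  0.06845913  0.09107243]
```

```bash
python3 -m creep '[[-0.05,0.008,0,0,0,1],[-0.1,0.016,0,0,0,1],[-0.15,0.024,0,0,0,1],[-0.2,0.032,0.01,0,0,1],[-0.25,0.04,0.03,0,0,1],[-0.3,0.048,0.05,0,0,1],[-0.35,0.056,0.07,0,0,1],[-0.4,0.064,0.09,0,0,1]]' 0.045 30
python3 -m creep '[[-0.04,0.004,0,0,0,0],[-0.05,0.004,0,0,0,0],[-0.05,0.004,0,0,0,0],[-0.05,0.004,0,0,0,0],[-0.05,0.004,0,0,0,0],[-0.05,0.004,0,0,0,0],[-0.05,0.004,0,0,0,0],[-0.05,0.004,0,0,0,0]]'
python3 - <<'E'
from h import *
print(togo(.47,-.244,.121)); p,im,d=shot('wrist','w1'); print(p,rot(env.get_state()['orientation']).as_matrix().round(3))
E
```

```text
clock: 1.7
tcp_pos: [0.4627, -0.1723, 0.2082]
orientation: [-0.0, 0.705, 0.709, 0.0]
wrist_force: [1.3, 0.8, 0.2]
finger_gap: 0.045
clock: 2.5
tcp_pos: [0.4673, -0.2197, 0.2093]
orientation: [0.0, 0.705, 0.709, 0.0]
wrist_force: [0.1, -0.2, -0.7]
finger_gap: 0.045
[-0.0243166   0.00246966  0.08834732]
{'fx': 377.87185864864364, 'fy': 377.87185864864364, 'cx': 282.2365805446797, 'cy': 213.16070443562518, 'position': array([ 0.46652671, -0.14420033,  0.35212767]), 'orientation': array([ 9.88976880e-01, -1.48042270e-01, -5.58889672e-04,  2.81168858e-03])} [[-0.006  1.     0.   ]
 [ 1.     0.006 -0.   ]
 [-0.     0.    -1.   ]]
```

View pics/w1.png

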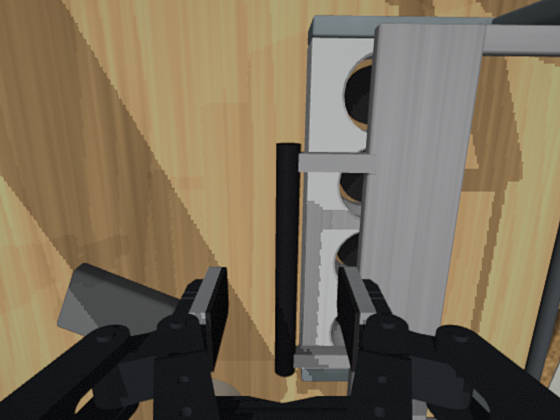

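Wrist view: the handle bar is at column ~288, rows 145 to 375, centred between the fingers. I check it by casting rays at z = 0.14.

```bash
python3 - <<'E'
from h import *
p=env.camera_params('wrist')
for u,v in((288,147),(286,372),(311,40),(307,378)): print(cast(p,u,v,.14).round(4), cast(p,u,v,.06).round(4))
E
python3 -m creep '[[-0.01,0.004,0.02,0,0,0.4],[-0.018,0.004,0.04,0,0,0.4],[-0.018,0.004,0.06,0,0,0.4],[-0.018,0.004,0.075,0,0,0.4],[-0.018,0.004,0.088,0,0,0.4],[-0.018,0.004,0.088,0,0,0.4],[-0.018,0.004,0.088,0,0,0.4],[-0.018,0.004,0.088,0,0,0.4]]' 0.045 30
```

```text
[ 0.4699 -0.1707  0.14  ] [ 0.4712 -0.1807  0.06  ]
[ 0.4701 -0.3212  0.14  ] [ 0.4714 -0.3879  0.06  ]
[ 0.4812 -0.116   0.14  ] [ 0.4868 -0.1053  0.06  ]
[ 0.4843 -0.326   0.14  ] [ 0.4911 -0.3945  0.06  ]
clock: 3.35
tcp_pos: [0.4718, -0.2387, 0.122]
orientation: [0.001, 0.708, 0.707, 0.0]
wrist_force: [0.7, 0.5, 1.0]
finger_gap: 0.045
```

Handle centre (0.470, -0.246), length 150 mm as it must be. I grip it and follow the first half of the arc.

```bash
python3 -m creep '[[0,0,0,0,0,0],[0,0,0,0,0,0],[0,0,0,0,0,0],[0,0,0,0,0,0],[0,0,0,0,0,0],[0,0,0,0,0,0],[0,0,0,0,0,0],[0,0,0,0,0,0]]' 0.0 30
python3 -m creep '[[0,0.0008,-0.0167,0,0,0],[0,0.0033,-0.0332,0,0,0],[0,0.0075,-0.0494,0,0,0],[0,0.0132,-0.065,0,0,0],[0,0.0204,-0.0801,0,0,0],[0,0.0292,-0.0943,0,0,0],[0,0.0448,-0.1138,0,0,0],[0,0.0632,-0.1308,0,0,0]]'
```

```text
clock: 4.15
tcp_pos: [0.4699, -0.2385, 0.1213]
orientation: [-0.001, 0.708, 0.706, -0.001]
wrist_force: [-5.0, -2.0, 3.4]
finger_gap: 0.0132
clock: 4.95
tcp_pos: [0.5276, -0.2389, 0.2529]
orientation: [-0.004, 0.709, 0.705, -0.006]
wrist_force: [-21.2, -3.2, 12.5]
finger_gap: 0.0128
```

```bash
python3 -m creep '[[0,0,0,0,0,0],[0,0.0136,-0.0097,0,0,0],[0,0.0281,-0.018,0,0,0],[0,0.0433,-0.0249,0,0,0],[0,0.0591,-0.0301,0,0,0],[0,0.0591,-0.0301,0,0,0],[0,0.0591,-0.0301,0,0,0],[0,0.0591,-0.0301,0,0,0]]' - 20
```

```text
clock: 5.75
tcp_pos: [0.5944, -0.2395, 0.2856]
orientation: [0.003, 0.708, 0.706, 0.0]
wrist_force: [-1.6, -0.8, 11.9]
finger_gap: 0.0128
```

```bash
python3 -m creep '[[0,0.012,-0.003,0,0,0],[0,0.0246,-0.0049,0,0,0],[0,0.037,-0.006,0,0,0],[0,0.0496,-0.006,0,0,0],[0,0.058,-0.0055,0,0,0],[0,0.0662,-0.0047,0,0,0],[0,0.0777,-0.0028,0,0,0],[0,0.0777,-0.0028,0,0,0]]'
python3 -m creep '[[0,0,0,0,0,0],[0,0,0,0,0,0],[0,0,0,0,0,0],[0,0,0,0,0,0],[0,0,0,0,0,0],[0,0,0,0,0,0],[0,0,0,0,0,0],[0,0,0,0,0,0]]' 0.05 20
```

```text
clock: 6.55
tcp_pos: [0.6724, -0.2398, 0.2858]
orientation: [0.002, 0.708, 0.706, -0.0]
wrist_force: [1.2, -2.6, 3.7]
finger_gap: 0.0131
clock: 7.35
tcp_pos: [0.6713, -0.2387, 0.2848]
orientation: [-0.0, 0.708, 0.707, 0.0]
wrist_force: [-0.5, -0.3, 0.4]
finger_gap: 0.0502
```

```bash
python3 -m creep '[[0,0,-0.04,0,0,0],[0,0,-0.06,0,0,0],[0,-0.04,-0.06,0,0,0],[0,-0.09,-0.06,0,0,0],[0,-0.13,-0.06,0,0,0],[0.02,-0.15,-0.05,0,0,0],[0.05,-0.15,-0.04,0,0,0],[0.05,-0.15,-0.04,0,0,0]]'
python3 -m creep '[[0,0,0,0,0,0],[0,0,0,0,0,0],[0,0,0,0,0,0],[0,0,0,0,0,0],[0,0,0,0,0,0],[0,0,0,0,0,0],[0,0,0,0,0,0],[0,0,0,0,0,0]]'
python3 - <<'E'
from h import *
import pickle
p,im,d=shot('wrist','w2'); pickle.dump(p,open('w2.pkl','wb'))
p,im,d=shot('top','t2');m=(im.max(2)<40).astype('uint8')
v,u=np.mgrid[0:420,0:560]
X=np.array([pt(p,a,b,d[b,a]) for b in range(120,230) for a in range(300,430)])
q=X[(X[:,2]>.2)&(abs(X[:,1]+.245)<.07)]
q=q[q[:,0]>.6]
for lo in np.arange(.2,.34,.02):
    t=q[(q[:,2]>=lo)&(q[:,2]<lo+.02)]
    if len(t): print(round(lo,2),len(t),t.mean(0).round(3))
E
```

```text
clock: 8.15
tcp_pos: [0.5198, -0.1857, 0.3247]
orientation: [-0.001, 0.707, 0.707, 0.0]
wrist_force: [-0.0, -0.5, 0.1]
finger_gap: 0.0497
clock: 8.95
tcp_pos: [0.5214, -0.1885, 0.3248]
orientation: [-0.0, 0.708, 0.707, 0.0]
wrist_force: [-0.9, 0.9, -0.4]
finger_gap: 0.0501
0.2 23 [ 0.642 -0.19   0.215]
0.22 54 [ 0.645 -0.19   0.23 ]
0.24 86 [ 0.651 -0.196  0.252]
0.26 58 [ 0.657 -0.194  0.264]
0.28 18 [ 0.661 -0.179  0.289]
```

View pics/w2.png

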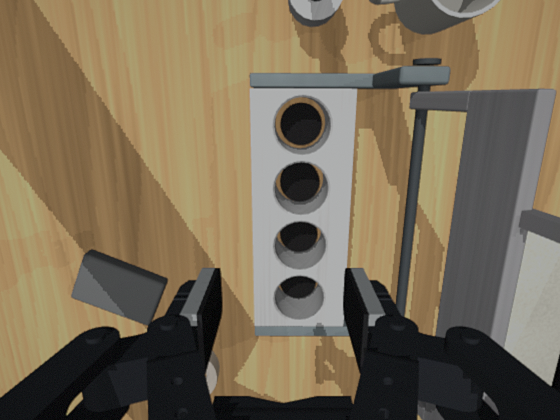

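Wrist view: clamp stands open on the right. The four well mouths are at about (302,124), (301,187), (299,245) and (298,297). I measure them from the hole contours at z = 0.06.

```bash
python3 - <<'E'
from h import *
import pickle
p=pickle.load(open('w2.pkl','rb')); im=cv2.imread('pics/w2.png'); d=np.load('pics/w2.npy')
v,u=np.mgrid[0:420,0:560]
ray=np.stack([(u-p['cx'])/p['fx'],-(v-p['cy'])/p['fy'],-np.ones_like(u,float)],-1)*d[...,None]
X=(rot(p['orientation']).apply(ray.reshape(-1,3))+p['position']).reshape(420,560,3)
m=(abs(X[...,2]-.06)<.004)&(d>0)&(X[...,0]>.47)&(X[...,0]<.62)
m=m.astype('uint8')
m=cv2.morphologyEx(m,cv2.MORPH_OPEN,np.ones((3,3),'uint8'))
cs,h=cv2.findContours(m,cv2.RETR_CCOMP,cv2.CHAIN_APPROX_NONE)
for c,hh in zip(cs,h[0]):
    if len(c)<60: continue
    q=np.array([cast(p,a,b,.06)[:2] for a,b in c[:,0]])*1000
    if hh[3]>=0:
        (x,y),r=cv2.minEnclosingCircle(q.astype(np.float32)); e=cv2.fitEllipse(q.astype(np.float32)); print('hole',x,y,r,e)
    else: print('outer',cv2.minAreaRect(q.astype(np.float32)),q.min(0),q.max(0))
E
```

```text
outer ((544.66162109375, -250.94757080078125), (292.4987487792969, 116.86754608154297), 89.86724090576172) [ 485.96814899 -397.33193725] [ 602.75632542 -104.56688008]
hole 539.2091674804688 -343.8992614746094 32.43095016479492 ((540.7053833007812, -344.5391845703125), (59.135215759277344, 60.79015350341797), 98.80570983886719)
hole 542.5706787109375 -276.2936706542969 32.53031539916992 ((541.5564575195312, -276.94464111328125), (59.61111068725586, 60.70647048950195), 99.77296447753906)
hole 541.6082763671875 -207.93621826171875 32.117313385009766 ((541.754638671875, -209.244873046875), (59.919185638427734, 60.45252227783203), 35.90208435058594)
hole 541.5642700195312 -141.31954956054688 31.38590431213379 ((542.1611328125, -141.8739471435547), (60.05732345581055, 60.31547927856445), 75.70947265625)
outer ((550.8580932617188, -96.04850006103516), (13.455098152160645, 125.22917175292969), 89.85931396484375) [ 488.22955336 -102.9280594 ] [613.4772666 -89.1704615]
```

Wells: w0 (0.5407, -0.3445), w1 (0.5416, -0.2769), w2 (0.5418, -0.2092), w3 (0.5422, -0.1419). Spacing is 67.6 mm and diameter 60 mm, both matching. Now the desk mount: turn the jaws along y and look.

```bash
python3 -m creep '[[0.022,0.004,0.0,0,0,-8.5],[0.045,0.008,0.0,0,0,-17],[0.067,0.012,0.0,0,0,-25.5],[0.09,0.017,0.0,0,0,-34],[0.11,0.021,0.02,0,0,-42.5],[0.133,0.025,0.04,0,0,-51],[0.155,0.03,0.06,0,0,-59.5],[0.178,0.034,0.075,0,0,-68]]' 0.05 30
python3 -m creep '[[0,0,0,0,0,-8],[0,0,0,0,0,-16],[0,0,0,0,0,-22],[0,0,0,0,0,-22],[0,0,0,0,0,-22],[0,0,0,0,0,-22],[0,0,0,0,0,-22],[0,0,0,0,0,-22]]'
cat > cap.py <<'E'
from h import *
import sys,pickle
def caps(name,zt):
    p,im,d=shot(name,name+'_'+str(int(env.get_state()['clock']*100)))
    v,u=np.mgrid[0:420,0:560]
    ray=np.stack([(u-p['cx'])/p['fx'],-(v-p['cy'])/p['fy'],-np.ones_like(u,float)],-1)*d[...,None]
    X=(rot(p['orientation']).apply(ray.reshape(-1,3))+p['position']).reshape(420,560,3)
    m=(im.max(2)<90)&(d>0)&(abs(X[...,2]-zt)<.005)&(X[...,0]>.35)&(abs(X[...,1])<.45)
    if name=='wrist':
        m[290:]=0
    m=cv2.morphologyEx(m.astype('uint8'),cv2.MORPH_OPEN,np.ones((3,3),'uint8'))
    cs,_=cv2.findContours(m,cv2.RETR_EXTERNAL,cv2.CHAIN_APPROX_NONE)
    for c in cs:
        if len(c)<12: continue
        q=np.array([cast(p,a,b,zt)[:2] for a,b in c[:,0]]).astype(np.float32)*1000
        (x,y),r=cv2.minEnclosingCircle(q)
        print(name,'px',c[:,0].mean(0).round(),'xy',round(x,1),round(y,1),'diam',round(2*r,1))
caps(sys.argv[1],float(sys.argv[2]))
s=env.get_state(); M=rot(s['orientation']).as_matrix(); print('tcp',s['tcp_pos'].round(4),'tool x,y:',M[:,0].round(3),M[:,1].round(3))
E
python3 cap.py wrist 0.114; python3 cap.py top 0.114; ls pics
```

```text
clock: 9.85
tcp_pos: [0.5554, -0.0095, 0.2486]
orientation: [-0.0, 0.189, 0.982, 0.0]
wrist_force: [-0.1, -0.1, 0.5]
finger_gap: 0.0503
clock: 10.65
tcp_pos: [0.5557, -0.0106, 0.2498]
orientation: [0.0, 0.001, 1.0, 0.0]
wrist_force: [-0.8, 0.3, -0.0]
finger_gap: 0.0502
wrist px [180. 271.] xy 616.9 -94.4 diam 16.7
wrist px [558. 246.] xy 593.9 208.2 diam 6.2
wrist px [551. 229.] xy 579.0 201.1 diam 26.8
wrist px [282. 197.] xy 553.8 -10.1 diam 29.6
wrist px [546. 109.] xy 489.2 179.1 diam 17.4
tcp [ 0.5556 -0.0105  0.2498] tool x,y: [-1.     0.002 -0.   ] [0.002 1.    0.   ]
tcp [ 0.5557 -0.0105  0.2498] tool x,y: [-1.     0.002 -0.   ] [0.002 1.    0.   ]
crop0.png
crop1.png
side0.npy
side0.png
sideX.npy
t2.npy
t2.png
top0.npy
top0.png
topX.npy
top_1070.npy
top_1070.png
w1.npy
w1.png
w2.npy
w2.png
wrist_1065.npy
wrist_1065.png
```

The desk mount is at (0.554, -0.010) with diameter 29.6 mm, as expected. Grasp and lift.

```bash
python3 -m creep '[[0.002,0,0.05,0,0,0],[0.002,0,0.09,0,0,0],[0.002,0,0.13,0,0,0],[0.002,0,0.16,0,0,0],[0.002,0,0.17,0,0,0],[0.002,0,0.17,0,0,0],[0.002,0,0.17,0,0,0],[0.002,0,0.17,0,0,0]]' 0.05 40
python3 -m creep '[[0,0,0,0,0,0],[0,0,0,0,0,0],[0,0,0,0,0,0],[0,0,0,0,0,0],[0,0,0,0,0,0],[0,0,0,0,0,0],[0,0,0,0,0,0],[0,0,-0.01,0,0,0]]' 0.0 40
python3 -m creep '[[0,0,-0.05,0,0,0],[0,0,-0.09,0,0,0],[0,0,-0.13,0,0,0],[0,-0.03,-0.14,0,0,0],[0,-0.08,-0.14,0,0,0],[0,-0.13,-0.14,0,0,0],[0,-0.18,-0.14,0,0,0],[0.005,-0.22,-0.14,0,0,0]]'
python3 -m creep '[[0.005,-0.04,0,0,0,0],[0.006,-0.08,0,0,0,0],[0.006,-0.11,0,0,0,0],[0.006,-0.114,0,0,0,0],[0.006,-0.114,0,0,0,0],[0.006,-0.114,0,0,0,0],[0.006,-0.114,0,0,0,0],[0.006,-0.114,0,0,0,0]]'
python3 -c "
from h import *
print(togo(.5407,-.3445,.15),env.get_state()['ft_torque'])"
```

```text
clock: 11.55
tcp_pos: [0.5554, -0.0107, 0.0818]
orientation: [0.002, 0.001, 1.0, -0.0]
wrist_force: [0.9, 0.3, -0.2]
finger_gap: 0.05
clock: 12.35
tcp_pos: [0.5527, -0.0103, 0.0893]
orientation: [-0.001, 0.001, 1.0, 0.0]
wrist_force: [-0.3, -0.5, -3.9]
finger_gap: 0.0291
clock: 13.15
tcp_pos: [0.548, -0.2329, 0.2297]
orientation: [-0.0, 0.001, 1.0, -0.0]
wrist_force: [1.2, 0.3, -3.2]
finger_gap: 0.029
clock: 13.95
tcp_pos: [0.5424, -0.3431, 0.2301]
orientation: [0.0, -0.0, 1.0, 0.0]
wrist_force: [0.4, 0.9, -3.9]
finger_gap: 0.0289
[ 0.00169062 -0.00139304  0.08007875] [ 0.0068065  -0.01663311  0.05025899]
```

```bash
python3 -m creep '[[0.0022,-0.0014,0,0,0,0],[0.0022,-0.0014,0.03,0,0,0],[0.0022,-0.0014,0.06,0,0,0],[0.0022,-0.0014,0.075,0,0,0],[0.0022,-0.0014,0.085,0,0,0],[0.0022,-0.0014,0.095,0,0,0],[0.0022,-0.0014,0.1,0,0,0],[0.0022,-0.0014,0.105,0,0,0]]'
python3 -m creep '[[0,0,0.003,0,0,0],[0,0,0.006,0,0,0],[0,0,0.009,0,0,0],[0,0,0.012,0,0,0],[0,0,0.012,0,0,0],[0,0,0.012,0,0,0],[0,0,0.012,0,0,0],[0,0,0.012,0,0,0]]'
```

```text
clock: 14.75
tcp_pos: [0.5403, -0.3461, 0.1251]
orientation: [0.0, 0.001, 1.0, -0.0]
wrist_force: [-0.4, 0.4, -3.2]
finger_gap: 0.0289
clock: 15.55
tcp_pos: [0.54, -0.3459, 0.1129]
orientation: [0.0, 0.001, 1.0, -0.0]
wrist_force: [-0.0, 0.2, -4.1]
finger_gap: 0.0292
```

Slid in freely. Continue down to feel the pad.

```bash
python3 -m creep '[[0,0,0.002,0,0,0],[0,0,0.004,0,0,0],[0,0,0.006,0,0,0],[0,0,0.008,0,0,0],[0,0,0.01,0,0,0],[0,0,0.012,0,0,0],[0,0,0.014,0,0,0],[0,0,0.014,0,0,0]]'
python3 -m creep '[[0,0,0.001,0,0,0],[0,0,0.002,0,0,0],[0,0,0.003,0,0,0],[0,0,0.004,0,0,0],[0,0,0.004,0,0,0],[0,0,0.004,0,0,0],[0,0,0.004,0,0,0],[0,0,0.004,0,0,0]]'
```

```text
clock: 16.35
tcp_pos: [0.5397, -0.3457, 0.0984]
orientation: [-0.0, 0.001, 1.0, 0.0]
wrist_force: [0.1, 0.3, -3.2]
finger_gap: 0.0289
clock: 17.15
tcp_pos: [0.5403, -0.3461, 0.0964]
orientation: [0.001, 0.001, 1.0, -0.001]
wrist_force: [-2.4, 2.7, 8.6]
finger_gap: 0.0287
```

```bash
python3 -m creep '[[0,0,0.001,0,0,0],[0,0,0.002,0,0,0],[0,0,0.003,0,0,0],[0,0,0.003,0,0,0],[0,0,0.003,0,0,0],[0,0,0.003,0,0,0],[0,0,0.003,0,0,0],[0,0,0.003,0,0,0]]'
```

```text
clock: 17.95
tcp_pos: [0.5408, -0.3462, 0.0963]
orientation: [0.002, 0.001, 1.0, -0.001]
wrist_force: [-5.9, 4.7, 22.8]
finger_gap: 0.0291
```

Hard stop: z stays at 0.0963 while the force rises to 22.8 N. I release and go look above the carton.

```bash
python3 -m creep '[[0,0,-0.006,0,0,0],[0,0,-0.006,0,0,0],[0,0,-0.006,0,0,0],[0,0,-0.006,0,0,0],[0,0,-0.03,0,0,0],[0,0,-0.07,0,0,0],[0,0,-0.12,0,0,0],[0,0,-0.17,0,0,0]]' 0.046 40
python3 -m creep '[[0.01,0.05,-0.01,0,0,0],[0.02,0.1,-0.02,0,0,0],[0.02,0.15,-0.02,0,0,0],[0.03,0.2,-0.02,0,0,0],[0.03,0.25,-0.02,0,0,0],[0.04,0.3,-0.02,0,0,0],[0.04,0.35,-0.02,0,0,0],[0.05,0.4,-0.02,0,0,0]]'
python3 -m creep '[[0.01,0.04,0,0,0,0],[0.01,0.09,0,0,0,0],[0.01,0.13,0,0,0,0],[0.01,0.17,0,0,0,0],[0.01,0.18,0,0,0,0],[0.01,0.18,0,0,0,0],[0.01,0.18,0,0,0,0],[0.01,0.18,0,0,0,0]]'
python3 cap.py wrist 0.118; ls -t pics|head -2
```

```text
clock: 18.75
tcp_pos: [0.5394, -0.3455, 0.2622]
orientation: [-0.001, 0.001, 1.0, 0.001]
wrist_force: [0.9, -0.8, 0.1]
finger_gap: 0.0461
clock: 19.55
tcp_pos: [0.4917, 0.0498, 0.2812]
orientation: [0.0, 0.001, 1.0, 0.0]
wrist_force: [1.1, -0.3, 0.3]
finger_gap: 0.0461
clock: 20.35
tcp_pos: [0.4821, 0.2266, 0.2817]
orientation: [-0.0, 0.002, 1.0, -0.0]
wrist_force: [0.6, 0.5, -0.4]
finger_gap: 0.0457
wrist px [263. 286.] xy 571.5 209.6 diam 23.6
wrist px [365. 269.] xy 556.6 299.5 diam 30.1
wrist px [351. 174.] xy 468.1 284.1 diam 30.2
tcp [0.4822 0.2266 0.2818] tool x,y: [-1.     0.004  0.   ] [ 0.004  1.    -0.   ]
wrist_2035.npy
wrist_2035.png
```

View pics/wrist_2035.png

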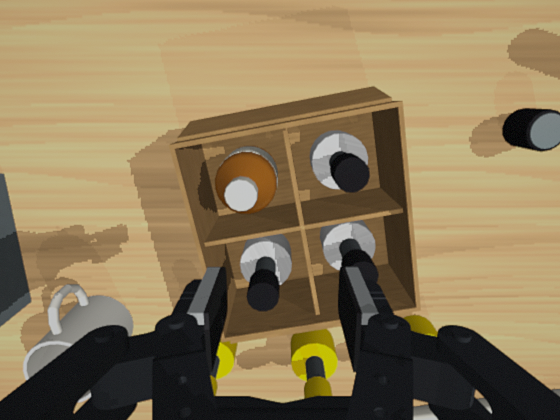

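Wrist view, image down = +x: caps C (351,174), B (263,291) and A (~362,265), bottle's white cap at (241,194). Each cap is centred in its cell. The carton's yaw is about 10.6°. I take C first.

```bash
python3 -m creep '[[0.0144,0.04,0,0,0,-5],[0.0144,0.0573,0.03,0,0,-10.6],[0.0144,0.0573,0.08,0,0,-10.6],[0.0144,0.0573,0.12,0,0,-10.6],[0.0144,0.0573,0.15,0,0,-10.6],[0.0144,0.0573,0.17,0,0,-10.6],[0.0144,0.0573,0.185,0,0,-10.6],[0.0144,0.0573,0.196,0,0,-10.6]]' 0.046 40
python3 -m creep '[[0,0,0,0,0,0],[0,0,0,0,0,0],[0,0,0,0,0,0],[0,0,0,0,0,0],[0,0,0,0,0,0],[0,0,0,0,0,0],[0,0,0,0,0,0],[0,0,0,0,0,0]]' 0.0 40
python3 -m creep '[[0,0,-0.03,0,0,0],[0,0,-0.07,0,0,0],[0,0,-0.11,0,0,0],[0,0,-0.15,0,0,0],[0,0,-0.18,0,0,4],[0,0,-0.19,0,0,10.6],[0,0,-0.19,0,0,10.6],[0,0,-0.19,0,0,10.6]]'
python3 -c "
from h import *
print(togo(.5416,-.2769,.2))"
```

```text
clock: 21.2
tcp_pos: [0.4676, 0.2839, 0.0847]
orientation: [-0.001, -0.091, 0.996, -0.0]
wrist_force: [-0.4, 0.0, 0.9]
finger_gap: 0.0459
clock: 22.0
tcp_pos: [0.4677, 0.2853, 0.0858]
orientation: [0.0, -0.092, 0.996, 0.0]
wrist_force: [0.2, 0.5, -3.7]
finger_gap: 0.0291
clock: 22.8
tcp_pos: [0.4675, 0.2852, 0.2752]
orientation: [-0.0, -0.001, 1.0, -0.0]
wrist_force: [-0.1, -0.0, -4.2]
finger_gap: 0.0286
[-0.07360317 -0.56215508  0.07522617]
```

```bash
python3 -m creep '[[-0.01,-0.05,0,0,0,0],[-0.02,-0.1,0,0,0,0],[-0.03,-0.15,0,0,0,0],[-0.04,-0.2,0,0,0,0],[-0.05,-0.25,0,0,0,0],[-0.06,-0.3,0.01,0,0,0],[-0.07,-0.35,0.02,0,0,0],[-0.0736,-0.395,0.03,0,0,0]]'
python3 -m creep '[[0,-0.04,0,0,0,0],[0,-0.08,0,0,0,0],[0,-0.12,0.0,0,0,0],[0,-0.155,0.0,0,0,0],[0,-0.166,0.0,0,0,0],[0,-0.167,0.0,0,0,0],[0,-0.167,0,0,0,0],[0,-0.167,0,0,0,0]]'
python3 -c "
from h import *
print(togo(.5416,-.2769,.2))"
```

```text
clock: 23.6
tcp_pos: [0.5399, -0.1069, 0.2448]
orientation: [-0.001, -0.0, 1.0, 0.0]
wrist_force: [0.5, -0.1, -4.2]
finger_gap: 0.0293
clock: 24.4
tcp_pos: [0.5398, -0.2704, 0.2464]
orientation: [-0.0, -0.0, 1.0, 0.001]
wrist_force: [-0.7, -0.1, -3.3]
finger_gap: 0.029
[-0.00188126 -0.00657809  0.04638521]
```

```bash
python3 -m creep '[[-0.0014,-0.0075,0,0,0,0],[-0.0014,-0.0075,0.03,0,0,0],[-0.0014,-0.0075,0.07,0,0,0],[-0.0014,-0.0075,0.1,0,0,0],[-0.0014,-0.0075,0.113,0,0,0],[-0.0014,-0.0075,0.123,0,0,0],[-0.0014,-0.0075,0.131,0,0,0],[-0.0014,-0.0075,0.133,0,0,0]]'
python3 -m creep '[[0,0,0.002,0,0,0],[0,0,0.004,0,0,0],[0,0,0.006,0,0,0],[0,0,0.008,0,0,0],[0,0,0.01,0,0,0],[0,0,0.012,0,0,0],[0,0,0.014,0,0,0],[0,0,0.014,0,0,0]]'
```

```text
clock: 25.2
tcp_pos: [0.5417, -0.2797, 0.1141]
orientation: [0.0, 0.001, 1.0, -0.0]
wrist_force: [-0.1, 0.9, -3.5]
finger_gap: 0.0287
clock: 26.0
tcp_pos: [0.5413, -0.2795, 0.0997]
orientation: [0.0, 0.001, 1.0, 0.0]
wrist_force: [0.3, -0.4, -3.1]
finger_gap: 0.0293
```

```bash
python3 -m creep '[[0,0,0.001,0,0,0],[0,0,0.002,0,0,0],[0,0,0.003,0,0,0],[0,0,0.004,0,0,0],[0,0,0.005,0,0,0],[0,0,0.005,0,0,0],[0,0,0.005,0,0,0],[0,0,0.005,0,0,0]]'
python3 -m creep '[[0,0,0.001,0,0,0],[0,0,0.002,0,0,0],[0,0,0.003,0,0,0],[0,0,0.003,0,0,0],[0,0,0.003,0,0,0],[0,0,0.003,0,0,0],[0,0,0.003,0,0,0],[0,0,0.003,0,0,0]]'
```

```text
clock: 26.8
tcp_pos: [0.5417, -0.2797, 0.0961]
orientation: [0.001, 0.001, 1.0, -0.0]
wrist_force: [-1.4, 2.6, 9.2]
finger_gap: 0.0291
clock: 27.6
tcp_pos: [0.5423, -0.2798, 0.0959]
orientation: [0.002, 0.001, 1.0, -0.001]
wrist_force: [-5.2, 4.2, 23.6]
finger_gap: 0.0289
```

Well 1 is home: z 0.096 at 23.6 N. Back to the carton.

```bash
python3 -m creep '[[0,0,-0.006,0,0,0],[0,0,-0.006,0,0,0],[0,0,-0.006,0,0,0],[0,0,-0.006,0,0,0],[0,0,-0.03,0,0,0],[0,0,-0.07,0,0,0],[0,0,-0.12,0,0,0],[0,0,-0.17,0,0,0]]' 0.046 40
python3 -m creep '[[0,0.05,-0.01,0,0,0],[0,0.1,-0.02,0,0,0],[0,0.15,-0.02,0,0,0],[0,0.2,-0.02,0,0,0],[0,0.25,-0.02,0,0,0],[0,0.3,-0.02,0,0,0],[0,0.35,-0.02,0,0,0],[0,0.4,-0.02,0,0,0]]'
python3 -m creep '[[0.0,0.04,0,0,0,-5],[0.0,0.08,0,0,0,-10.6],[0.0,0.12,0,0,0,-10.6],[0.0,0.125,0,0,0,-10.6],[0.0,0.125,0,0,0,-10.6],[0.0,0.125,0,0,0,-10.6],[0.0,0.125,0,0,0,-10.6],[0.0,0.125,0,0,0,-10.6]]'
python3 cap.py wrist 0.118
python3 -c "
from h import *
print(togo(.5566,.2995,.0865),togo(.580,.2075,.0865))"
```

```text
clock: 28.4
tcp_pos: [0.5408, -0.2792, 0.2622]
orientation: [-0.001, 0.001, 1.0, 0.001]
wrist_force: [1.1, -1.3, -0.6]
finger_gap: 0.0459
clock: 29.2
tcp_pos: [0.5416, 0.1205, 0.2813]
orientation: [-0.0, 0.001, 1.0, -0.0]
wrist_force: [-0.1, -0.9, 0.1]
finger_gap: 0.0459
clock: 30.0
tcp_pos: [0.5424, 0.2422, 0.282]
orientation: [0.0, -0.091, 0.996, -0.0]
wrist_force: [0.3, -0.5, 0.4]
finger_gap: 0.0461
wrist px [236. 226.] xy 580.1 209.5 diam 31.0
wrist px [342. 222.] xy 559.6 298.0 diam 30.7
tcp [0.5424 0.2423 0.282 ] tool x,y: [-0.984 -0.18  -0.   ] [-0.18   0.984  0.   ]
[-0.02421088  0.05365279  0.19554027] [-0.03062543 -0.04105948  0.19554133]
```

```bash
python3 -m creep '[[-0.02,0.03,0,0,0,0],[-0.0266,0.0519,0.03,0,0,0],[-0.0266,0.0519,0.08,0,0,0],[-0.0266,0.0519,0.12,0,0,0],[-0.0266,0.0519,0.15,0,0,0],[-0.0266,0.0519,0.17,0,0,0],[-0.0266,0.0519,0.185,0,0,0],[-0.0266,0.0519,0.196,0,0,0]]' 0.046 40
python3 -m creep '[[0,0,0,0,0,0],[0,0,0,0,0,0],[0,0,0,0,0,0],[0,0,0,0,0,0],[0,0,0,0,0,0],[0,0,0,0,0,0],[0,0,0,0,0,0],[0,0,0,0,0,0]]' 0.0 40
python3 -m creep '[[0,0,-0.03,0,0,0],[0,0,-0.07,0,0,0],[0,0,-0.11,0,0,0],[0,0,-0.15,0,0,0],[0,0,-0.18,0,0,4],[0,0,-0.19,0,0,10.6],[0,0,-0.19,0,0,10.6],[0,0,-0.19,0,0,10.6]]'
python3 -c "
from h import *
print(togo(.5418,-.2107,.2))"
```

```text
clock: 30.85
tcp_pos: [0.5585, 0.2985, 0.0845]
orientation: [-0.001, -0.091, 0.996, -0.0]
wrist_force: [-0.0, 0.1, -0.5]
finger_gap: 0.0461
clock: 31.65
tcp_pos: [0.5588, 0.2995, 0.0859]
orientation: [0.0, -0.092, 0.996, 0.0]
wrist_force: [0.2, -0.1, -3.0]
finger_gap: 0.029
clock: 32.45
tcp_pos: [0.5587, 0.2994, 0.2752]
orientation: [-0.0, -0.0, 1.0, -0.0]
wrist_force: [0.4, -0.9, -2.5]
finger_gap: 0.0291
[ 0.0173486  -0.51006507  0.07528557]
```

```bash
python3 -m creep '[[0,-0.05,0,0,0,0],[0.005,-0.1,0,0,0,0],[0.01,-0.15,0,0,0,0],[0.015,-0.2,0,0,0,0],[0.017,-0.25,0,0,0,0],[0.017,-0.3,0.01,0,0,0],[0.017,-0.35,0.02,0,0,0],[0.0173,-0.395,0.03,0,0,0]]'
python3 -m creep '[[0,-0.04,0,0,0,0],[0,-0.08,0,0,0,0],[0,-0.11,0.0,0,0,0],[0,-0.116,0.0,0,0,0],[0,-0.116,0.0,0,0,0],[0,-0.116,0.0,0,0,0],[0,-0.116,0,0,0,0],[0,-0.116,0,0,0,0]]'
python3 -c "
from h import *
print(togo(.5418,-.2107,.113))"
```

```text
clock: 33.25
tcp_pos: [0.5397, -0.0973, 0.244]
orientation: [-0.001, -0.0, 1.0, 0.0]
wrist_force: [0.7, -0.9, -2.7]
finger_gap: 0.0289
clock: 34.05
tcp_pos: [0.5408, -0.2103, 0.2458]
orientation: [-0.0, -0.0, 1.0, 0.0]
wrist_force: [0.1, 0.3, -3.0]
finger_gap: 0.0289
[-0.00103505 -0.0004889   0.13283462]
```

```bash
python3 -m creep '[[-0.001,-0.0005,0,0,0,0],[-0.001,-0.0005,0.03,0,0,0],[-0.001,-0.0005,0.07,0,0,0],[-0.001,-0.0005,0.1,0,0,0],[-0.001,-0.0005,0.113,0,0,0],[-0.001,-0.0005,0.123,0,0,0],[-0.001,-0.0005,0.131,0,0,0],[-0.001,-0.0005,0.133,0,0,0]]'
python3 -m creep '[[0,0,0.002,0,0,0],[0,0,0.004,0,0,0],[0,0,0.006,0,0,0],[0,0,0.008,0,0,0],[0,0,0.01,0,0,0],[0,0,0.012,0,0,0],[0,0,0.014,0,0,0],[0,0,0.014,0,0,0]]'
```

```text
clock: 34.85
tcp_pos: [0.5417, -0.2119, 0.1129]
orientation: [-0.0, 0.001, 1.0, 0.0]
wrist_force: [-1.4, 1.3, -1.2]
finger_gap: 0.029
clock: 35.65
tcp_pos: [0.5418, -0.2121, 0.1]
orientation: [0.0, 0.001, 1.0, -0.0]
wrist_force: [-5.3, 3.0, 5.4]
finger_gap: 0.029
```

The pad in well 2 is sliding under about 8 N. Keep pressing to the stop.

```bash
python3 -m creep '[[0,0,0.001,0,0,0],[0,0,0.002,0,0,0],[0,0,0.003,0,0,0],[0,0,0.004,0,0,0],[0,0,0.005,0,0,0],[0,0,0.005,0,0,0],[0,0,0.005,0,0,0],[0,0,0.005,0,0,0]]'
python3 -m creep '[[0,0,0.001,0,0,0],[0,0,0.002,0,0,0],[0,0,0.003,0,0,0],[0,0,0.003,0,0,0],[0,0,0.003,0,0,0],[0,0,0.003,0,0,0],[0,0,0.003,0,0,0],[0,0,0.003,0,0,0]]'
```

```text
clock: 36.45
tcp_pos: [0.5418, -0.2121, 0.0958]
orientation: [0.001, 0.001, 1.0, -0.0]
wrist_force: [-7.5, 3.6, 10.4]
finger_gap: 0.0291
clock: 37.25
tcp_pos: [0.5421, -0.2121, 0.0956]
orientation: [0.002, 0.001, 1.0, -0.001]
wrist_force: [-10.9, 6.5, 28.3]
finger_gap: 0.0283
```

Well 2 is home: stops at 0.0956 with 28 N. Now B.

```bash
python3 -m creep '[[0,0,-0.006,0,0,0],[0,0,-0.006,0,0,0],[0,0,-0.006,0,0,0],[0,0,-0.006,0,0,0],[0,0,-0.03,0,0,0],[0,0,-0.07,0,0,0],[0,0,-0.12,0,0,0],[0,0,-0.17,0,0,0]]' 0.046 40
python3 -m creep '[[0,0.05,0,0,0,0],[-0.005,0.1,0,0,0,0],[-0.01,0.15,0,0,0,0],[-0.015,0.2,0,0,0,0],[-0.02,0.25,0,0,0,0],[-0.025,0.3,0,0,0,0],[-0.03,0.35,0,0,0,-4],[-0.038,0.4,0,0,0,-10.6]]'
python3 -m creep '[[0,0.015,0,0,0,0],[0,0.018,0,0,0,0],[0,0.018,0,0,0,0],[0,0.018,0,0,0,0],[0,0.018,0,0,0,0],[0,0.018,0,0,0,0],[0,0.018,0,0,0,0],[0,0.018,0,0,0,0]]'
python3 -c "
from h import *
print(togo(.5801,.209,.0865),rot(env.get_state()['orientation']).as_matrix().round(3)[0])"
```

```text
clock: 38.05
tcp_pos: [0.5413, -0.2119, 0.2614]
orientation: [-0.001, 0.001, 1.0, 0.0]
wrist_force: [1.1, -1.5, 1.0]
finger_gap: 0.0458
clock: 38.85
tcp_pos: [0.5799, 0.1879, 0.2603]
orientation: [-0.0, -0.093, 0.996, -0.0]
wrist_force: [1.1, 0.2, 0.8]
finger_gap: 0.0461
clock: 39.65
tcp_pos: [0.5769, 0.2029, 0.261]
orientation: [0.0, -0.091, 0.996, 0.0]
wrist_force: [-1.1, 0.1, 0.8]
finger_gap: 0.0458
[-0.00421534  0.00537347  0.17451683] [-0.983 -0.181  0.   ]
```

```bash
python3 -m creep '[[-0.0042,0.0055,0,0,0,0],[-0.0042,0.0055,0.03,0,0,0],[-0.0042,0.0055,0.07,0,0,0],[-0.0042,0.0055,0.11,0,0,0],[-0.0042,0.0055,0.14,0,0,0],[-0.0042,0.0055,0.16,0,0,0],[-0.0042,0.0055,0.17,0,0,0],[-0.0042,0.0055,0.175,0,0,0]]' 0.046 40
python3 -m creep '[[0,0,0,0,0,0],[0,0,0,0,0,0],[0,0,0,0,0,0],[0,0,0,0,0,0],[0,0,0,0,0,0],[0,0,0,0,0,0],[0,0,0,0,0,0],[0,0,0,0,0,0]]' 0.0 40
python3 -m creep '[[0,0,-0.03,0,0,0],[0,0,-0.07,0,0,0],[0,0,-0.11,0,0,0],[0,0,-0.15,0,0,0],[0,0,-0.16,0,0,4],[0,0,-0.16,0,0,10.6],[0,0,-0.16,0,0,10.6],[0,0,-0.16,0,0,10.6]]'
python3 -c "
from h import *
print(togo(.5418,-.1435,.2))"
```

```text
clock: 40.45
tcp_pos: [0.5796, 0.2099, 0.085]
orientation: [-0.001, -0.092, 0.996, -0.0]
wrist_force: [-0.0, 1.1, 1.1]
finger_gap: 0.0461
clock: 41.25
tcp_pos: [0.5802, 0.2098, 0.0863]
orientation: [0.0, -0.092, 0.996, 0.0]
wrist_force: [-0.1, -0.1, 1.1]
finger_gap: 0.029
clock: 42.05
tcp_pos: [0.5794, 0.2095, 0.245]
orientation: [-0.001, -0.0, 1.0, -0.0]
wrist_force: [0.0, 0.5, -4.0]
finger_gap: 0.0286
[ 0.03785159 -0.35297808  0.04513676]
```

```bash
python3 -m creep '[[0.004,-0.05,0,0,0,0],[0.01,-0.1,0,0,0,0],[0.015,-0.15,0,0,0,0],[0.02,-0.2,0,0,0,0],[0.025,-0.25,0,0,0,0],[0.03,-0.3,0,0,0,0],[0.0375,-0.34,0,0,0,0],[0.0375,-0.353,0,0,0,0]]'
python3 -m creep '[[0,0,0,0,0,0],[0,0,0,0,0,0],[0,0,0.02,0,0,0],[0,0,0.04,0,0,0],[0,0,0.06,0,0,0],[0,0,0.07,0,0,0],[0,0,0.07,0,0,0],[0,0,0.07,0,0,0]]'
python3 -c "
from h import *
print(togo(.5418,-.1435,.113))"
```

```text
clock: 42.85
tcp_pos: [0.5404, -0.1472, 0.2449]
orientation: [-0.001, 0.002, 1.0, -0.0]
wrist_force: [-0.1, 0.3, -4.2]
finger_gap: 0.0291
clock: 43.65
tcp_pos: [0.5422, -0.1424, 0.1763]
orientation: [0.0, 0.0, 1.0, 0.0]
wrist_force: [-0.8, -0.6, -4.3]
finger_gap: 0.029
[ 0.00041007 -0.00106434  0.06333998]
```

```bash
python3 -m creep '[[0.0004,-0.0005,0.02,0,0,0],[0.0004,-0.0005,0.035,0,0,0],[0.0004,-0.0005,0.045,0,0,0],[0.0004,-0.0005,0.05,0,0,0],[0.0004,-0.0005,0.055,0,0,0],[0.0004,-0.0005,0.059,0,0,0],[0.0004,-0.0005,0.062,0,0,0],[0.0004,-0.0005,0.064,0,0,0]]'
python3 -m creep '[[0,0,0.002,0,0,0],[0,0,0.004,0,0,0],[0,0,0.006,0,0,0],[0,0,0.008,0,0,0],[0,0,0.01,0,0,0],[0,0,0.012,0,0,0],[0,0,0.014,0,0,0],[0,0,0.014,0,0,0]]'
python3 -m creep '[[0,0,0.001,0,0,0],[0,0,0.002,0,0,0],[0,0,0.003,0,0,0],[0,0,0.004,0,0,0],[0,0,0.005,0,0,0],[0,0,0.005,0,0,0],[0,0,0.005,0,0,0],[0,0,0.005,0,0,0]]'
```

```text
clock: 44.45
tcp_pos: [0.5415, -0.1438, 0.1119]
orientation: [0.0, 0.001, 1.0, -0.0]
wrist_force: [-0.0, -0.1, -4.5]
finger_gap: 0.029
clock: 45.25
tcp_pos: [0.5416, -0.1438, 0.0977]
orientation: [0.0, 0.001, 1.0, -0.0]
wrist_force: [-0.6, 0.7, 3.1]
finger_gap: 0.0289
clock: 46.05
tcp_pos: [0.543, -0.1438, 0.0972]
orientation: [0.003, 0.001, 1.0, -0.001]
wrist_force: [-6.6, 4.5, 28.0]
finger_gap: 0.0286
```

All four are in and at their stops. Now a separate feel: shut the fingers and press each cap from above. Home is a cap top of 0.129.

```bash
python3 -m creep '[[0,0,-0.006,0,0,0],[0,0,-0.006,0,0,0],[0,0,-0.006,0,0,0],[0,0,-0.006,0,0,0],[0,0,-0.03,0,0,0],[0,0,-0.05,0,0,0],[0,0,-0.065,0,0,0],[0,0,-0.065,0,0,0]]' 0.046 40
python3 -m creep '[[0,0,0,0,0,0],[0,0,0,0,0,0],[0,0,0,0,0,0],[0,0,0,0,0,0],[0,0,0,0,0,0],[0,0,0,0,0,0],[0,0,0,0,0,0],[0,0,0,0,0,0]]' 0.0 40
python3 -c "
from h import *
print(togo(.5418,-.1435,.129))"
```

```text
clock: 46.85
tcp_pos: [0.5426, -0.1443, 0.1593]
orientation: [0.001, 0.001, 1.0, -0.001]
wrist_force: [0.1, 0.2, -0.4]
finger_gap: 0.0462
clock: 47.65
tcp_pos: [0.5414, -0.1437, 0.1579]
orientation: [0.0, 0.001, 1.0, 0.0]
wrist_force: [0.2, -0.4, 0.6]
finger_gap: -0.0001
[-0.00036883  0.0002468   0.02887325]
```

```bash
python3 -m creep '[[0,0,0.01,0,0,0],[0,0,0.02,0,0,0],[0,0,0.025,0,0,0],[0,0,0.028,0,0,0],[0,0,0.03,0,0,0],[0,0,0.032,0,0,0],[0,0,0.032,0,0,0],[0,0,0.032,0,0,0]]'
python3 -m creep '[[0,0,0,0,0,0],[0,0,-0.015,0,0,0],[0,0,-0.032,0,0,0],[0,-0.03,-0.032,0,0,0],[0,-0.06,-0.032,0,0,0],[0,-0.068,-0.032,0,0,0],[0,-0.068,-0.032,0,0,0],[0,-0.068,-0.032,0,0,0]]'
python3 -m creep '[[0,0,0.01,0,0,0],[0,0,0.02,0,0,0],[0,0,0.025,0,0,0],[0,0,0.028,0,0,0],[0,0,0.03,0,0,0],[0,0,0.032,0,0,0],[0,0,0.032,0,0,0],[0,0,0.032,0,0,0]]'
```

```text
clock: 48.45
tcp_pos: [0.5427, -0.1443, 0.1291]
orientation: [0.002, 0.001, 1.0, -0.001]
wrist_force: [-3.5, 2.0, 16.7]
finger_gap: 0.0001
clock: 49.25
tcp_pos: [0.5409, -0.2111, 0.1574]
orientation: [-0.0, 0.001, 1.0, 0.001]
wrist_force: [0.2, 0.2, 0.1]
finger_gap: -0.0001
clock: 50.05
tcp_pos: [0.5413, -0.2112, 0.129]
orientation: [0.001, 0.001, 1.0, -0.0]
wrist_force: [-7.0, 3.5, 18.7]
finger_gap: 0.0005
```

Wells 3 and 2 both measure 0.129 with 17 to 19 N. The remaining two are next.

```bash
python3 -m creep '[[0,0,0,0,0,0],[0,0,-0.015,0,0,0],[0,0,-0.032,0,0,0],[0,-0.03,-0.032,0,0,0],[0,-0.06,-0.032,0,0,0],[0,-0.068,-0.032,0,0,0],[0,-0.068,-0.032,0,0,0],[0,-0.068,-0.032,0,0,0]]'
python3 -m creep '[[0,0,0.01,0,0,0],[0,0,0.02,0,0,0],[0,0,0.025,0,0,0],[0,0,0.028,0,0,0],[0,0,0.03,0,0,0],[0,0,0.032,0,0,0],[0,0,0.032,0,0,0],[0,0,0.032,0,0,0]]'
python3 -m creep '[[0,0,0,0,0,0],[0,0,-0.015,0,0,0],[0,0,-0.032,0,0,0],[0,-0.03,-0.032,0,0,0],[0,-0.06,-0.032,0,0,0],[0,-0.067,-0.032,0,0,0],[0,-0.067,-0.032,0,0,0],[0,-0.067,-0.032,0,0,0]]'
python3 -m creep '[[0,0,0.01,0,0,0],[0,0,0.02,0,0,0],[0,0,0.025,0,0,0],[0,0,0.028,0,0,0],[0,0,0.03,0,0,0],[0,0,0.032,0,0,0],[0,0,0.032,0,0,0],[0,0,0.032,0,0,0]]'
```

```text
clock: 50.85
tcp_pos: [0.5408, -0.279, 0.1574]
orientation: [-0.0, 0.001, 1.0, 0.001]
wrist_force: [-0.2, 0.0, -0.3]
finger_gap: 0.0
clock: 51.65
tcp_pos: [0.5422, -0.2802, 0.1291]
orientation: [0.002, 0.001, 1.0, -0.001]
wrist_force: [-3.2, 3.0, 16.2]
finger_gap: -0.0001
clock: 52.45
tcp_pos: [0.5408, -0.3459, 0.1574]
orientation: [-0.0, 0.001, 1.0, 0.001]
wrist_force: [-1.0, -0.7, -0.6]
finger_gap: 0.0002
clock: 53.25
tcp_pos: [0.5422, -0.3473, 0.1292]
orientation: [0.002, 0.001, 1.0, -0.001]
wrist_force: [-3.2, 3.5, 14.0]
finger_gap: -0.0004
```

All four caps measure 0.129, hard under 14 to 19 N. Now close the clamp: rise, turn the jaws along x, go above the handle.

```bash
python3 -m creep '[[0,0,-0.05,0,0,0],[0,0,-0.1,0,0,8.5],[0,0,-0.15,0,0,17],[0,0.02,-0.2,0,0,25.5],[0,0.05,-0.24,0,0,34],[0,0.08,-0.24,0,0,42.5],[0,0.1,-0.24,0,0,51],[0,0.1,-0.24,0,0,59.5]]' 0.045 30
python3 -m creep '[[0,0,0,0,0,8],[0,0,0,0,0,16],[0,0,0,0,0,24],[0,0,0,0,0,30.4],[0,0,0,0,0,30.4],[0,0,0,0,0,30.4],[0,0,0,0,0,30.4],[0,0,0,0,0,30.4]]'
python3 - <<'E'
from h import *
print(togo(.671,-.242,.36),rot(env.get_state()['orientation']).as_matrix().round(3)[0])
p,im,d=shot('top','t3')
v,u=np.mgrid[100:230,300:430]
X=np.array([pt(p,a,b,d[b,a]) for b,a in zip(v.ravel(),u.ravel())]); c=im[100:230,300:430].reshape(-1,3).max(1)
q=X[(X[:,2]>.285)&(X[:,2]<.33)&(X[:,0]>.6)]; print(len(q),q.mean(0),q.min(0),q.max(0))
for y in(-.142,-.21,-.278,-.345):
    q=X[(abs(X[:,1]-y)<.02)&(abs(X[:,0]-.542)<.02)&(X[:,2]>.1)&(X[:,2]<.15)]; print(y,len(q),q.mean(0),q[:,2].max())
E
```

```text
clock: 54.05
tcp_pos: [0.5415, -0.244, 0.3673]
orientation: [0.001, 0.498, 0.867, 0.0]
wrist_force: [0.7, 0.5, 0.3]
finger_gap: 0.0448
clock: 54.85
tcp_pos: [0.5412, -0.2468, 0.3658]
orientation: [-0.0, 0.707, 0.708, 0.0]
wrist_force: [-0.3, -0.0, -0.3]
finger_gap: 0.0451
[0.00459479 0.12979229 0.00578622] [-0.001  1.     0.   ]
304 [ 0.66851456 -0.22266423  0.30765584] [ 0.6605163  -0.29823917  0.28616856] [ 0.67773564 -0.16930509  0.3152054 ]
-0.142 109 [ 0.53787131 -0.1412249   0.1263629 ] 0.13408436625146614
-0.21 4 [ 0.54604156 -0.19817713  0.11965828] 0.12690209825201237<stdin>:8: RuntimeWarning: Mean of empty slice.
  ret = um.true_divide(
Traceback (most recent call last):
ValueError: zero-size array to reduction operation maximum which has no identity
```

Handle is still at x ≈ 0.670, z ≈ 0.305, so the angle is ~1.77 and the clamp stayed open. Grasp it.

```bash
python3 -m creep '[[0.003,0.04,0,0,0,0],[0.003,0.08,0,0,0,0],[0.003,0.12,0,0,0,0],[0.003,0.129,0,0,0,0],[0.003,0.129,0.02,0,0,0],[0.003,0.129,0.05,0,0,0],[0.003,0.129,0.075,0,0,0],[0.003,0.129,0.081,0,0,0]]' 0.045 20
python3 -m creep '[[0,0,0,0,0,0],[0,0,0,0,0,0],[0,0,0,0,0,0],[0,0,0,0,0,0],[0,0,0,0,0,0],[0,0,0,0,0,0],[0,0,0,0,0,0],[0,0,0,0,0,0]]' 0.0 20
```

```text
clock: 55.7
tcp_pos: [0.6689, -0.2431, 0.2809]
orientation: [-0.003, 0.707, 0.707, -0.001]
wrist_force: [-1.7, -0.8, -0.8]
finger_gap: 0.0448
clock: 56.5
tcp_pos: [0.671, -0.244, 0.2868]
orientation: [0.002, 0.707, 0.707, 0.001]
wrist_force: [0.9, 0.3, 6.9]
finger_gap: 0.0132
```

```bash
python3 -m creep '[[0,-0.014,-0.002,0,0,0],[0,-0.0281,-0.0032,0,0,0],[0,-0.0531,-0.0021,0,0,0],[0,-0.0777,0.0028,0,0,0],[0,-0.0935,0.008,0,0,0],[0,-0.1087,0.0149,0,0,0],[0,-0.1232,0.0232,0,0,0],[0,-0.1232,0.0232,0,0,0]]'
python3 -m creep '[[0,-0.0136,0.0097,0,0,0],[0,-0.0261,0.0207,0,0,0],[0,-0.0375,0.0329,0,0,0],[0,-0.0476,0.0462,0,0,0],[0,-0.0564,0.0604,0,0,0],[0,-0.0564,0.0604,0,0,0],[0,-0.0564,0.0604,0,0,0],[0,-0.0564,0.0604,0,0,0]]'
```

```text
clock: 57.3
tcp_pos: [0.5451, -0.2436, 0.2615]
orientation: [-0.001, 0.707, 0.707, -0.001]
wrist_force: [-4.9, -0.3, -0.8]
finger_gap: 0.0129
clock: 58.1
tcp_pos: [0.4906, -0.2435, 0.2007]
orientation: [-0.001, 0.707, 0.707, -0.0]
wrist_force: [1.5, 1.1, -6.3]
finger_gap: 0.013
```

```bash
python3 -m creep '[[0,-0.0038,0.0075,0,0,0],[0,-0.0072,0.0151,0,0,0],[0,-0.0129,0.0307,0,0,0],[0,-0.0171,0.0469,0,0,0],[0,-0.0196,0.0634,0,0,0],[0,-0.0203,0.0751,0,0,0],[0,-0.0204,0.0801,0,0,0],[0,-0.0204,0.0801,0,0,0]]'
python3 -m creep '[[0,0,0.001,0,0,0],[0,0,0.002,0,0,0],[0,0,0.002,0,0,0],[0,0,0.002,0,0,0],[0,0,0.002,0,0,0],[0,0,0.002,0,0,0],[0,0,0.002,0,0,0],[0,0,0.002,0,0,0]]'
```

```text
clock: 58.9
tcp_pos: [0.4699, -0.2436, 0.1202]
orientation: [-0.001, 0.707, 0.707, -0.0]
wrist_force: [1.6, 3.0, -4.7]
finger_gap: 0.0131
clock: 59.7
tcp_pos: [0.47, -0.2436, 0.1193]
orientation: [-0.0, 0.707, 0.707, -0.0]
wrist_force: [-2.5, 5.0, 3.4]
finger_gap: 0.013
```

```bash
python3 -m creep '[[0,0,0.001,0,0,0],[0,0,0.002,0,0,0],[0,0,0.002,0,0,0],[0,0,0.002,0,0,0],[0,0,0.002,0,0,0],[0,0,0.002,0,0,0],[0,0,0.002,0,0,0],[0,0,0.002,0,0,0]]'
```

```text
clock: 60.5
tcp_pos: [0.4699, -0.2436, 0.1173]
orientation: [-0.0, 0.707, 0.707, -0.0]
wrist_force: [-3.9, 4.3, 2.1]
finger_gap: 0.013
```

It moves with only 2 N, so it isn't clear whether the clamp or the grip is slipping. I release, shut the fingers and press the handle top from above. Closed, its top is at z = 0.147.

```bash
python3 -m creep '[[0,0,0,0,0,0],[0,0,0,0,0,0],[0,0,0,0,0,0],[0,0,0,0,0,0],[0,0,-0.02,0,0,0],[0,0,-0.05,0,0,0],[0,0,-0.07,0,0,0],[0,0,-0.07,0,0,0]]' 0.045 20
python3 -m creep '[[0,0,0,0,0,0],[0,0,0,0,0,0],[0,0,0,0,0,0],[0,0,0,0,0,0],[0,0,0.01,0,0,0],[0,0,0.02,0,0,0],[0,0,0.03,0,0,0],[0,0,0.03,0,0,0]]' 0.0 20
python3 -m creep '[[0,0,0.003,0,0,0],[0,0,0.006,0,0,0],[0,0,0.009,0,0,0],[0,0,0.011,0,0,0],[0,0,0.012,0,0,0],[0,0,0.012,0,0,0],[0,0,0.012,0,0,0],[0,0,0.012,0,0,0]]'
```

```text
clock: 61.3
tcp_pos: [0.472, -0.2452, 0.1902]
orientation: [0.003, 0.707, 0.707, 0.0]
wrist_force: [0.1, -0.2, -0.4]
finger_gap: 0.0449
clock: 62.1
tcp_pos: [0.469, -0.2429, 0.1548]
orientation: [-0.002, 0.707, 0.707, -0.0]
wrist_force: [0.4, 1.0, 0.5]
finger_gap: -0.0
clock: 62.9
tcp_pos: [0.4704, -0.2439, 0.1468]
orientation: [0.001, 0.707, 0.707, 0.0]
wrist_force: [-3.2, 2.0, 9.8]
finger_gap: 0.0004
```

Handle top at 0.1468, firm under 9.8 N: fully closed. Retreat and check.

```bash
python3 -m creep '[[0,0,-0.04,0,0,0],[0,0,-0.08,0,0,0],[0,0,-0.12,0,0,0],[0.04,-0.02,-0.15,0,0,0],[0.09,-0.04,-0.15,0,0,0],[0.14,-0.06,-0.15,0,0,0],[0.19,-0.06,-0.15,0,0,0],[0.19,-0.06,-0.15,0,0,0]]'
python3 - <<'E'
from h import *
p,im,d=shot('side','s9')
pt_,it,dt=shot('top','t9')
a=im[110:380,200:380]; b=it[60:240,130:470]
f=lambda c,w:(255*(cv2.resize(c,w,interpolation=cv2.INTER_CUBIC)/255.)**.6).astype('uint8')
cv2.imwrite('pics/fin.png',np.hstack([f(a,(340,510)),cv2.copyMakeBorder(f(b,(455,241)),0,269,0,0,0)]))
for n,p,d in(('side',p,d),('top',pt_,dt)):
    v,u=np.mgrid[0:420,0:560]
    ray=np.stack([(u-p['cx'])/p['fx'],-(v-p['cy'])/p['fy'],-np.ones_like(u,float)],-1)*d[...,None]
    X=rot(p['orientation']).apply(ray.reshape(-1,3))+p['position']
    for nm,x0,x1 in(('handle',.46,.48),('bar',.52,.56)):
        q=X[(X[:,0]>x0)&(X[:,0]<x1)&(abs(X[:,1]+.245)<.07)&(X[:,2]>.1)&(X[:,2]<.2)]; print(n,nm,len(q),np.percentile(q[:,2],[5,50,95]).round(4) if len(q) else '')
print(env.get_state()['wrist_force'])
E
```

```text
clock: 63.7
tcp_pos: [0.4088, -0.0501, 0.2959]
orientation: [0.0, 0.706, 0.709, 0.001]
wrist_force: [0.2, -0.4, -0.2]
finger_gap: 0.0001
side handle 311 [0.1422 0.1461 0.1492]
side bar 861 [0.1404 0.1429 0.1453]
top handle 233 [0.1409 0.1461 0.1499]
top bar 455 [0.1394 0.1429 0.1467]
[ 0.81114223 -0.14253694 -0.71974127]
```

View pics/fin.png

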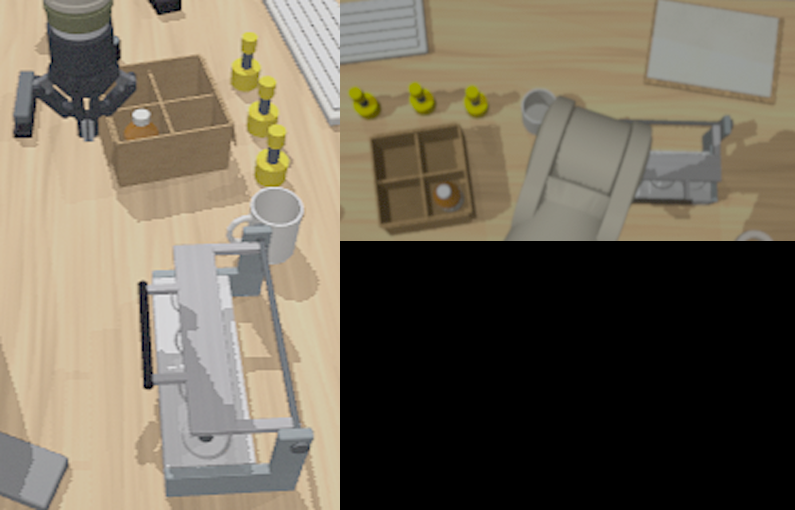

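The composite shows the clamp level over the rack with bases visible in the wells. The bottle (left, 140,118) is alone in the carton, and the mug and yellow items look unmoved. Both cameras put the bar and handle at the heights for closed, and the robot touches nothing. Handing in.

```bash
python3 -c "
from workcell import env
print(env.hand_in())"
```

```text
the job is handed in; nothing more can be done
None
```

The rack is ready and handed in at about 64 s of robot time: all four mounts stand fully home in their own wells and the clamp is closed flat over them.

- **Clamp opening:** I gripped the handle and swung it to about 1.77 rad. It was still there when I came back to close it.
- **Mounts:** The desk mount went into well 0 and the three carton mounts into wells 1 to 3. Each was pushed down until its height stopped changing and the push reached 23 to 28 N.
- **Feel, with the clamp open:** I pressed each cap again with shut fingers. All four stood at 0.129 m under 14 to 19 N, which is the height of a fully home mount.
- **Clamp closing:** While I closed it by grip, the tool crept about 2 to 3 mm lower at only a few newtons, so that reading could not show whether it was shut. I let go and pressed the handle from above. It held firm at 0.147 m under 9.8 N, the closed height, and both cameras agree.
- **Other things:** In the last pictures the bottle is alone in its cell, and the mug and yellow lookalikes look unmoved. I did not check the tape, stapler, loupe or ink pad separately at the end.

While swinging the clamp open, the wrist force briefly reached about 25 N. I slowed down and it fell to about 12 N.

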